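Press a pin home with the ratchet clamp, then release it

ROBOT

A 7-joint arm with a two-finger parallel gripper is mounted at the origin on a cart in front of the work surface, level with it; the furniture and walls round the work are solid. World frame = base frame: x ahead of the robot, y to its left, z up, the work surface at z = 0. Lengths are in m, angles in degrees, forces in N, time in s.
With the tool pointing down it reaches from about 0.425 to 0.875 m from the base axis. Payload 4.7 kg.
Tool frame: the origin (TCP) lies on the centre line of the jaws, within the pads' length; the fingertips stand 14 mm ahead of it and the grasp point (between the pads) lies 5 mm behind it; z points along the fingers, y is the line along which they close (so a half turn about z gives the same grasp; the last joint's range is limited). The gripper opens to 87 mm and grips with 3 to 60 N. Pads are 19 mm wide; open, the fingers measure 117 mm over their backs; the gripper's body (75 mm by 190 mm) begins 51 mm behind the grasp point.
Start: joints at [71.797, 18.392, -4.016, 83.108, 1.295, 78.541, -3.26], TCP at [0.212, -0.615, 0.237] pointing down, gripper open.
Joint ranges: [-163.93, 163.93], [-17.29, 119.83], [-79.2, 71.16], [3.27, 140.29], [-89.18, 269.18], [5.43, 117.66], [-154.24, 154.24]. Speed limits (degrees/s): [147.25, 147.25, 180, 180, 180, 180, 180].

INTERFACE

Orientations are given as [roll, pitch, yaw] about the fixed x, y, z axes, in that order (R = Rz(yaw) Ry(pitch) Rx(roll)).
In Python, from cell import env gives the robot as it stands.
- The arm moves only by the tool jog_arm, never from a script. Its argument "motion" is a list that holds one entry, the list of rows, each a list of 7 numbers: the shift along the tool's x, y, z in units of 0.1 m (1.0 is 0.1 m), then the turn, a rotation vector about the tool's x, y, z in units of 180 degrees (1.0 is 180 degrees), then the closure, from 0 (fully open) to 1 (shut). A call has 1 to 5 rows; each row is the pose to reach, as a shift and turn from the pose commanded when the call began, along the tool's axes at that moment, turning the shorter way round; what a row does not reach only later rows make up. A row lasts 1/10 s, in which the tool goes at most 50 mm and 8.59 degrees, less where a joint would pass 70% of its speed; a pose out of reach is approached as far as the arm can. A call with a number of a shift or a turn outside -1 to 1 is refused whole. A call with a gripper value outside its range is refused whole. The fingers move at their own pace and stop on an object; "grip_force" is the grip in N (left out, the last holds). Time passes only in rows, so rows that repeat a pose let the fingers close. It gives the time, the measured TCP pose, the force, the opening and the grip force at its end, in the units of the state.
- env.get_obs(): the state, without advancing time (a new reading comes with each control period).
- env.read_camera(name): name is "scene" or "top"; returns (picture, depth): 400x640x3 uint8, red, green, blue; 400x640 float32, m along the optical axis (not along the pixel's ray), 0 where there is no reading.
- env.camera_info(name): a dict with "camera_matrix" (3x3 intrinsics, pixels), "origin" and "orientation" of the camera in the world. Camera axes: x right, y down, z forward; pixel columns grow to the right and rows downward; lengths in m; the calibration is good to about 2 mm. A picture is of the moment at which its call begins. camera_info takes no time and is no camera call.
- env.sign_off(): hands the job in; it is judged then, once.
The state is a dict: "time_s": time; "qpos": joint angles; "joint_velocities": joint speeds; "effort": joint torques, N m; "tool_pos": TCP position; "tool_rot": TCP orientation; "force": force on the tool from outside, world axes, zero at the start; "wrist_torque": the same for the moment, N m; "grip_width": finger opening in m; "grasp_force": force on a finger pad.
Only numpy, scipy, OpenCV 4.12 (cv2) and the standard library are available. Lean on these libraries where they do the work, as an engineer would, in place of code of your own. Each camera call takes 0.05 s, during which the arm holds its last target. There are 200 camera calls.

TASK

Press the headed pin fully home into its hub with the bench ratchet clamp: pump the trigger until the pin's head sits against the hub and the trigger goes hard, without forcing it. Then press and hold the release tab until the jaw has run all the way back, and let go, leaving the pin home. Push neither the pin nor the jaw by hand, and leave the things lying around the clamp alone.

Things in the scene. Friction and masses are not known exactly. Their poses are not given: they have to be found in the camera images.
- press: Grey cast-iron bench ratchet clamp, bolted down; foot 268 x 84 x 10 mm, reaching from 75 mm in front of the origin (-x) to 193 mm behind it. Origin: on the underside, on the centre line; +x runs along the jaw bar towards the hub, +z up. Highest part about 120 mm (the trigger's free end). A fixed black hand grip lies under the trigger, its top at z = 66 mm.
- trigger_pad (a point): Top of the trigger's black ribbed pad (62 x 36 mm), 75 mm from the pivot, at rest 92 mm in front of the clamp's origin (-x) and about 116 mm above the bench. Lever over the fixed grip; pressed down, about 35 mm here for a full stroke; springs back up. Needs 2 to 3 N here, 6 to 10 N while driving the pin. Goes hard when the pin is home: stop near 15 N; over 30 N is forcing it.
- trigger (a joint): Trigger angle: 0 = up at rest. About 0.15 rad of dead travel, then the jaw is pushed 23 mm per rad. At 0.43 it meets a sprung rubber stop on the grip (about 4 N/mm, 15 N at 0.47); only a stroke onto that stop gains a click (6 mm). With the pin home it goes hard part-way down (several N/mm at the pad) and the jaw gains no more click.
- jaw (a joint): Travel of the sliding jaw (steel toothed bar with an upright plate and a 36 mm square black rubber pad) towards the hub: 0 = fully back, 0.048 m = end of travel. The pawl holds it on a 6 mm pitch, one click more after each full stroke; a light spring (about 5 N) draws it back when it is not held. It starts 0 to 2 clicks forward.
- jaw_pad (a point): Centre of the jaw pad's front face, which meets the pin's head; 41 mm above the bench, 99 mm behind the clamp's origin (+x) when the jaw is fully back.
- release_pad (a point): Top of the black release tab (24 x 28 mm) on the clamp's centre line, 50 mm behind its origin (+x), 92 mm above the bench. Pressed down 9 mm here (2 to 5 N, a little more with the bar under load, then a hard stop) it lifts the pawl. Hold it down about a second while the jaw runs back, else the pawl catches the bar again. The trigger must be up meanwhile.
- release (a joint): Release tab angle: 0 = up, 0.34 rad = fully down; above about 0.26 the bar is free. It bobs by itself as the teeth pass.
- hub: Dark steel hub, 54 mm round boss on a 44 x 46 mm foot, standing fixed on the clamp's bed; origin in the middle of the edge of its underside that faces the jaw, +x pointing away from the jaw.
- pin (a joint): How far the pin has been pressed in: 0 = head stands 16 mm off the hub, 0.016 m = home, head against the hub. It is a tight fit (about 7 N) and stays where it is pushed.
- pin_face (a point): Centre of the front face of the pin's 22 mm round head (6 mm thick), 41 mm above the bench; the shank is 12 mm thick.
- pipe_piece: Rusty pipe stub, 49 mm across, 55 mm high, upright on the bench; origin under its centre. Bystander.
- big_nut: Steel hexagon nut, 30 x 35 x 16 mm; origin under its centre. Bystander.
- steel_strip: Flat steel bar, 40 x 110 x 8 mm; origin under its centre. Bystander.

How it is judged (in metres and radians):
On the way:
1. the pin is pressed home by the jaw, the jaw held forward against or close to it (value of joint pin above 0.0145 m and distance between jaw_pad and pin_face below 0.012 m), for 0.2 s.
At the end, for the whole second after the job is handed in: The pin is home (within 1.5 mm), the jaw fully back (within 3 mm), the trigger and the release tab up again (value of joint pin above 0.0145 m and value of joint jaw below 0.003 m and value of joint trigger below 0.05 rad and value of joint release below 0.08 rad); the robot touches nothing.
It fails at once if the trigger is forced with more than 32 N (contact force between any of the fingers, the arm and trigger above 32 N).
It fails at once if the pin or the jaw is pushed by the robot (contact force between any of the fingers, the arm and pin above 1 N or contact force between any of the fingers, the arm and jaw above 1 N).
It fails at once if a bystander is moved by more than 20 mm (distance of any of pipe_piece, big_nut, steel_strip from where it was at the start of the episode above 0.02 m).
It also fails if it takes over 59 s, if anything falls off the work surface, if the arm or the gripper's body presses on something with over 40 N, if the wrist force passes 120 N, or if a joint passes its speed limit or range.

## Working session

There is one attempt and no reset: what is moved stays moved. The work goes in short steps, Python scripts to look and compute and a tool call to move; the robot and the scene stay as the last step left them, time stands still between calls to the robot, and variables do not carry over. Pictures are saved under pics/ and viewed, at most 10 in all, crops included, and the job is handed in when it is done.

Besides the shell and the picture viewer there is one more tool, called as a command line: name --argument value ..., lists and objects as JSON in quotes. jog_arm: Moves the arm, as the interface text tells. Shifts and turns lie within -1 to 1; 1 stands for 0.1 m of shift or 180 degrees of turn. Its arguments: {"type":"object","properties":{"motion":{"type":"array","items":{"type":"array","items":{"type":"array","items":{"type":"number"}}}},"grip_force":{"type":"number"}},"required":["motion"]}

```bash
mkdir -p pics
cat > h.py <<'E'
import numpy as np, cv2
from scipy.spatial.transform import Rotation as R
from cell import env
def cam(n):
    im,d=env.read_camera(n); i=env.camera_info(n); K=np.array(i["camera_matrix"]); o=np.array(i["orientation"])
    Rm=o if o.shape==(3,3) else R.from_euler('xyz',o,degrees=True).as_matrix()
    v,u=np.mgrid[:400,:640]
    P=np.stack([(u-K[0,2])/K[0,0]*d,(v-K[1,2])/K[1,1]*d,d],-1)@Rm.T+np.array(i["origin"])
    P[d==0]=np.nan
    return im,P
E
python3 - <<'E'
from h import *
for n in("scene","top"):
    im,P=cam(n); cv2.imwrite(f"pics/{n}0.png",im[:,:,::-1]); np.save(n+"P.npy",P)
    print(n,env.camera_info(n))
s=env.get_obs(); print(s)
E
```

```text
scene {'camera_matrix': array([[397.66619409,   0.        , 314.35686017],
       [  0.        , 397.66619409, 200.27356783],
       [  0.        ,   0.        ,   1.        ]]), 'origin': array([ 0.22361657, -0.43235993,  0.63449413]), 'orientation': array([-129.30584642,    0.16664571,  -30.1143506 ])}
top {'camera_matrix': array([[361.74251817,   0.        , 315.18548183],
       [  0.        , 361.74251817, 203.27940381],
       [  0.        ,   0.        ,   1.        ]]), 'origin': array([0.37645012, 0.1308892 , 0.91245376]), 'orientation': array([-1.67653643e+02,  1.16062021e-01, -8.98874078e+01])}
{'time_s': 0.1, 'qpos': array([71.7964236 , 18.43676846, -4.01644418, 83.16775999,  1.29505718,
       78.54264037, -3.26176677]), 'joint_velocities': array([ 0.06255293, -0.02196091,  0.01581165, -0.12878288, -0.04251202,
        0.06865369,  0.05379254]), 'effort': array([-4.35092206e-04, -4.92570484e+01, -4.05900478e-01, -3.13396990e+01,
       -6.41144486e-02,  3.95803247e-02,  8.84854080e-05]), 'tool_pos': array([ 0.21154797, -0.61410193,  0.23555017]), 'tool_rot': array([-1.79898073e+02,  5.29776822e-03,  1.90122832e+01]), 'force': array([ 0.09509998,  0.92124762, -0.53066432]), 'wrist_torque': array([-0.01176093,  0.02360062, -0.00414102]), 'grasp_force': 0.0, 'grip_width': 0.08657658096547556}
```

View pics/scene0.png

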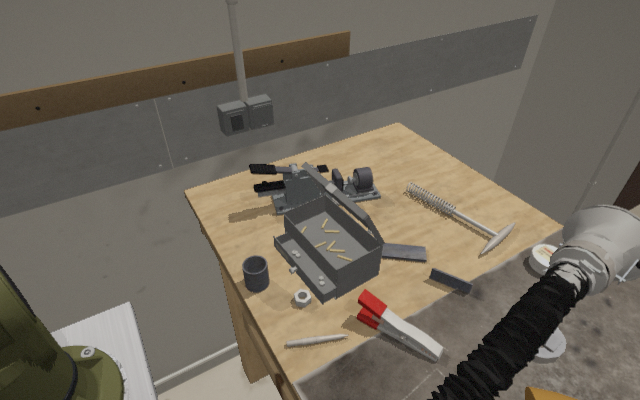

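View pics/top0.png

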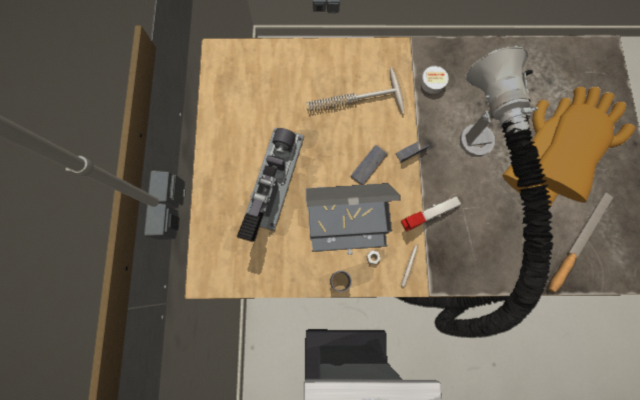

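The clamp shows in top from the trigger pad (247,228) to the hub (284,138), with the release tab near (268,182). The tool box, pipe and nut lie to its right. Next I measure the axis.

Run:
```python
from h import *
P=np.load("topP.npy"); S=np.load("sceneP.npy")
im=cv2.imread("pics/top0.png"); c=cv2.resize(im[115:255,220:320],None,fx=5.5,fy=4.2*0+4.2,interpolation=2); c=cv2.resize(im[115:255,220:320],None,fx=4.2,fy=4.2,interpolation=2)
s=cv2.imread("pics/scene0.png")[150:220,240:390]; s=cv2.resize(s,None,fx=2.5,fy=2.5,interpolation=2)
o=np.zeros((588,800,3),np.uint8); o[:,:420]=c; o[:175,420:795]=s; cv2.imwrite("pics/c0.png",o)
for p in [(247,228),(243,237),(252,218),(258,200),(266,184),(268,182),(270,175),(268,178),(284,138),(288,180),(280,160),(300,140),(276,226)]: print(p,P[p[1],p[0]].round(3))
Q=P[115:255,220:320].reshape(-1,3)
v,u=np.mgrid[115:255,220:320]
# trigger pad: z>.1
def show(n,m):
    q=Q[m]; print(n,m.sum(),np.median(q,0).round(4),q.min(0).round(3),q.max(0).round(3))
show("z>.105",Q[:,2]>.105)
# foot top z~10mm
m=(abs(Q[:,2]-.010)<.003); q=Q[m]
print(len(q)); r=cv2.minAreaRect(q[:,:2].astype(np.float32)*1000); print(r, cv2.boxPoints(r))
m=Q[:,2]>.006; q=Q[m]; r=cv2.minAreaRect(q[:,:2].astype(np.float32)*1000); print(r)
for P0 in(P,S):
  z=P0[...,2]; m=(z>.085)&(z<.13)&(P0[...,0]>.4); print(m.sum(), P0[m].min(0),P0[m].max(0))
```

```text
(247, 228) [0.495 0.285 0.112]
(243, 237) [0.474 0.291 0.12 ]
(252, 218) [0.518 0.275 0.11 ]
(258, 200) [0.562 0.265 0.098]
(266, 184) [0.603 0.249 0.088]
(268, 182) [0.607 0.244 0.092]
(270, 175) [0.625 0.24  0.09 ]
(268, 178) [0.618 0.245 0.088]
(284, 138) [0.728 0.211 0.066]
(288, 180) [0.636 0.204 0.008]
(280, 160) [0.669 0.219 0.07 ]
(300, 140) [0.746 0.174 0.01 ]
(276, 226) [0.517 0.233 0.   ]
z>.105 697 [0.5156 0.2717 0.117 ] [0.466 0.124 0.105] [0.587 0.305 0.193]
1059
((613.0816650390625, 230.3448486328125), (334.7091979980469, 167.91148376464844), 7.866187572479248) [[435.81165 290.60645]
 [458.792   124.27496]
 [790.3517  170.08325]
 [767.37134 336.41473]]
((616.10009765625, 216.80853271484375), (330.3979187011719, 186.0695343017578), 0.17004351317882538)
6167 [ 0.4000302  -0.6250849   0.08500394] [1.10857144 0.47373593 0.12999003]
6864 [ 0.40029328 -0.31951224  0.08500064] [1.75138048 0.47953646 0.12999467]
```

View pics/c0.png

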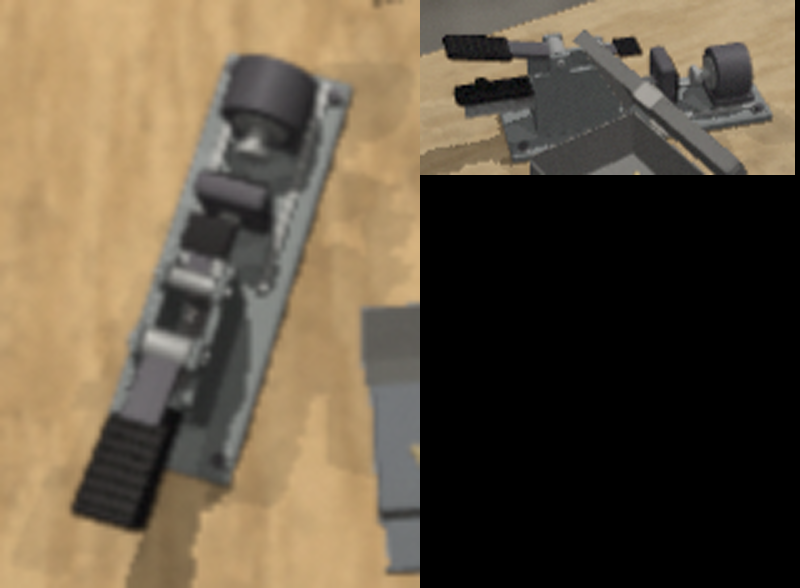

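Run:
```python
from h import *
i=env.camera_info("top"); K=i["camera_matrix"]; Rm=R.from_euler('xyz',i["orientation"],degrees=True).as_matrix(); o=i["origin"]
def ray(cx,cy,z):
    d=Rm@np.array([(220+cx/4.2-.5-K[0,2])/K[0,0],(115+cy/4.2-.5-K[1,2])/K[1,1],1]); return (o+d*(z-o[2])/d[2]).round(4)
tp=ray(125,468,.116); rp=ray(208,236,.092)
print("pad",tp,"rel",rp, np.linalg.norm((rp-tp)[:2]), np.degrees(np.arctan2(*(rp-tp)[[1,0]])))
A=ray(350,88,.01);B=ray(230,485,.01);C=ray(228,55,.01); print(A,B,C,np.linalg.norm(A-B),np.linalg.norm(A-C),np.degrees(np.arctan2(*(A-B)[[1,0]])))
t=np.radians(-17); 
a=(A-B)[:2]/np.linalg.norm((A-B)[:2]); n=np.array([-a[1],a[0]])
org=B[:2]+75*a/1e3+.042*n; print("org",org,"pad",org-.092*a,"rel",org+.05*a)
for n_ in("top","scene"):
    P=np.load(n_+"P.npy"); m=(P[...,2]>.12)&(P[...,0]>.35)&(P[...,0]<.85)&(P[...,1]>.0)&(P[...,1]<.4)
    q=P[m]; print(n_,len(q),q.min(0),q.max(0)); 
    for y in np.arange(0,.4,.03):
        k=q[(q[:,1]>=y)&(q[:,1]<y+.03)]
        if len(k): print(y.round(2),len(k),k.min(0).round(3),k.max(0).round(3))
```

```text
pad [0.499  0.2794 0.116 ] rel [0.6349 0.2424 0.092 ] 0.14084676070112512 -15.230143895710475
[0.7588 0.1664 0.01  ] [0.5051 0.2358 0.01  ] [0.7812 0.2443 0.01  ] 0.2630210067656194 0.0810565851735687 -15.299061571123396
org [0.58852414 0.2565223 ] pad [0.49978445 0.28079717] rel [0.63675222 0.24332944]
top 1158 [4.66855774e-01 1.45048360e-04 1.20040050e-01] [0.58777048 0.30469725 0.19539162]
0.0 216 [0.538 0.    0.12 ] [0.588 0.03  0.193]
0.03 226 [0.534 0.03  0.12 ] [0.585 0.06  0.194]
0.06 221 [0.534 0.06  0.12 ] [0.583 0.09  0.195]
0.09 215 [0.532 0.09  0.12 ] [0.581 0.12  0.193]
0.12 225 [0.529 0.12  0.121] [0.578 0.15  0.193]
0.15 17 [0.537 0.15  0.125] [0.575 0.153 0.19 ]
0.27 33 [0.467 0.273 0.12 ] [0.485 0.298 0.123]
0.3 5 [0.476 0.3   0.12 ] [0.48  0.305 0.122]
scene 545 [0.47189576 0.0006555  0.12006498] [0.58602241 0.29622844 0.19410924]
0.0 109 [0.538 0.001 0.121] [0.586 0.03  0.192]
0.03 116 [0.533 0.03  0.12 ] [0.585 0.06  0.194]
0.06 91 [0.533 0.06  0.12 ] [0.583 0.09  0.193]
0.09 83 [0.532 0.09  0.122] [0.579 0.12  0.192]
0.12 78 [0.529 0.12  0.122] [0.577 0.15  0.192]
0.15 60 [0.529 0.15  0.12 ] [0.575 0.155 0.19 ]
0.27 8 [0.472 0.275 0.12 ] [0.479 0.296 0.122]
```

```bash
cat >> h.py <<'E'
def step(p,yaw,q,yaw2):
    "call row (units) from pose p,yaw (tool down) to q,yaw2; returns row and reached pose"
    T=R.from_euler('xyz',[180,0,yaw],degrees=True)
    s=(T.inv().apply(np.array(q)-p)/.1).round(2); w=round(-(yaw2-yaw)/180,3)
    return [*s.tolist(),0,0,w],np.array(p)+T.apply(s*.1),yaw-w*180
E
python3 - <<'E'
from h import *
Q=np.vstack([np.load(n+"P.npy").reshape(-1,3) for n in("top","scene")]); Q=Q[np.isfinite(Q).all(1)]
r=np.hypot(Q[:,0],Q[:,1]); az=np.degrees(np.arctan2(Q[:,1],Q[:,0]))
for a in range(-75,46,10):
    m=(abs(az-a)<5)&(r>.3)&(r<.9)
    print(a,[ (round(Q[m&(abs(r-x)<.05)][:,2].max(),2) if (m&(abs(r-x)<.05)).any() else None) for x in (.35,.45,.55,.65,.75,.85)])
p=np.array([.212,-.615,.237]);y=19.; az0=-71.
wp=[]
for k in range(1,12):
    f=k/11; A=np.radians(-71+f*(29.27+71)); rr=.65+f*(.5725-.65); wp.append((rr*np.cos(A),rr*np.sin(A),.237+(0.09 if f<.9 else .06)*min(1,k/1),19+f*55.7))
for x,yy,z,w in wp:
    row,p,y=step(p,y,[x,yy,z],w); print(row,p.round(3),round(y,1))
E
```

```text
-75 [np.float64(-0.86), np.float64(-0.86), np.float64(-0.85), np.float64(-0.86), np.float64(-0.86), np.float64(-0.86)]
-65 [np.float64(-0.86), np.float64(-0.61), np.float64(-0.63), np.float64(-0.01), np.float64(0.01), np.float64(-0.87)]
-55 [np.float64(-0.17), np.float64(0.03), np.float64(0.03), np.float64(0.03), np.float64(0.01), np.float64(0.01)]
-45 [np.float64(-0.59), np.float64(0.12), np.float64(0.15), np.float64(0.03), np.float64(0.09), np.float64(0.09)]
-35 [np.float64(-0.0), np.float64(0.12), np.float64(0.2), np.float64(0.21), np.float64(0.1), np.float64(0.09)]
-25 [np.float64(0.01), np.float64(0.01), np.float64(0.03), np.float64(0.21), np.float64(0.23), np.float64(0.23)]
-15 [np.float64(0.01), np.float64(0.01), np.float64(0.06), np.float64(0.03), np.float64(0.22), np.float64(0.24)]
-5 [np.float64(0.0), np.float64(0.09), np.float64(0.19), np.float64(0.1), np.float64(0.03), np.float64(0.02)]
5 [np.float64(0.06), np.float64(0.09), np.float64(0.2), np.float64(0.1), np.float64(0.0), np.float64(0.03)]
15 [np.float64(0.06), np.float64(0.09), np.float64(0.19), np.float64(0.11), np.f
[... 311 characters left out ...]
p.float64(0.58), np.float64(0.55), None]
[1.02, -0.16, -0.9, 0, 0, -0.028] [ 0.303 -0.567  0.327] 24.0
[0.99, -0.22, 0.0, 0, 0, -0.028] [ 0.385 -0.506  0.327] 29.1
[0.97, -0.29, 0.0, 0, 0, -0.028] [ 0.455 -0.434  0.327] 34.1
[0.93, -0.35, 0.0, 0, 0, -0.029] [ 0.513 -0.353  0.327] 39.3
[0.89, -0.42, 0.0, 0, 0, -0.028] [ 0.555 -0.264  0.327] 44.4
[0.85, -0.47, 0.0, 0, 0, -0.028] [ 0.583 -0.171  0.327] 49.4
[0.81, -0.52, 0.0, 0, 0, -0.028] [ 0.596 -0.075  0.327] 54.5
[0.76, -0.58, 0.0, 0, 0, -0.028] [0.593 0.02  0.327] 59.5
[0.71, -0.62, 0.0, 0, 0, -0.028] [0.576 0.113 0.327] 64.5
[0.65, -0.66, 0.3, 0, 0, -0.028] [0.544 0.2   0.297] 69.6
[0.59, -0.7, -0.0, 0, 0, -0.028] [0.499 0.28  0.297] 74.6
```

jog_arm --motion '[[[1.0, -0.16, -0.9, 0, 0, -0.028, 1], [1.0, -0.16, -0.9, 0, 0, -0.028, 1], [1.0, -0.16, -0.9, 0, 0, -0.028, 1]]]' --grip_force 20

```text
time_s: 0.4
tool_pos: [0.3038, -0.5654, 0.3285]
tool_rot: [179.9, -0.1, 24.2]
force: [1.0, -0.3, 0.2]
grip_width: 0.0707
grasp_force: 0.0
```

jog_arm --motion '[[[0.99, -0.22, 0, 0, 0, -0.028, 1], [0.99, -0.22, 0, 0, 0, -0.028, 1], [0.99, -0.22, 0, 0, 0, -0.028, 1]]]'

```text
time_s: 0.7
tool_pos: [0.3908, -0.4993, 0.3265]
tool_rot: [-179.9, -0.3, 29.9]
force: [0.2, 0.7, -0.1]
grip_width: 0.0468
grasp_force: 0.0
```

jog_arm --motion '[[[0.97, -0.29, 0, 0, 0, -0.028, 1], [0.97, -0.29, 0, 0, 0, -0.028, 1], [0.97, -0.29, 0, 0, 0, -0.028, 1]]]'

```text
time_s: 1.0
tool_pos: [0.4599, -0.4258, 0.3263]
tool_rot: [-179.9, -0.3, 34.9]
force: [-0.2, 0.0, 0.1]
grip_width: 0.0229
grasp_force: 0.0
```

jog_arm --motion '[[[0.93, -0.35, 0, 0, 0, -0.029, 1], [0.93, -0.35, 0, 0, 0, -0.029, 1], [0.93, -0.35, 0, 0, 0, -0.029, 1]]]'

```text
time_s: 1.3
tool_pos: [0.5158, -0.3437, 0.3264]
tool_rot: [-179.9, -0.3, 40.1]
force: [0.5, 0.6, 0.1]
grip_width: 0.0026
grasp_force: 0.0
```

jog_arm --motion '[[[0.89, -0.42, 0, 0, 0, -0.028, 1], [0.89, -0.42, 0, 0, 0, -0.028, 1], [0.89, -0.42, 0, 0, 0, -0.028, 1]]]'

```text
time_s: 1.6
tool_pos: [0.5562, -0.2544, 0.3266]
tool_rot: [-179.9, -0.3, 45.2]
force: [1.6, 0.8, -0.5]
grip_width: 0.0002
grasp_force: 0.0
```

jog_arm --motion '[[[0.85, -0.47, 0, 0, 0, -0.028, 1], [0.85, -0.47, 0, 0, 0, -0.028, 1], [0.85, -0.47, 0, 0, 0, -0.028, 1]]]'

```text
time_s: 1.9
tool_pos: [0.5825, -0.1614, 0.3267]
tool_rot: [-179.9, -0.3, 50.2]
force: [0.3, 0.1, -0.2]
grip_width: 0.0003
grasp_force: 0.0
```

jog_arm --motion '[[[0.81, -0.52, 0, 0, 0, -0.028, 1], [0.81, -0.52, 0, 0, 0, -0.028, 1], [0.81, -0.52, 0, 0, 0, -0.028, 1]]]'

```text
time_s: 2.2
tool_pos: [0.5941, -0.0662, 0.3268]
tool_rot: [-179.9, -0.2, 55.2]
force: [0.6, 0.1, -0.0]
grip_width: 0.0004
grasp_force: 0.0
```

jog_arm --motion '[[[0.76, -0.58, 0, 0, 0, -0.028, 1], [0.76, -0.58, 0, 0, 0, -0.028, 1], [0.76, -0.58, 0, 0, 0, -0.028, 1]]]'

```text
time_s: 2.5
tool_pos: [0.5895, 0.029, 0.3269]
tool_rot: [-179.9, -0.2, 60.2]
force: [-0.6, 1.0, -0.1]
grip_width: 0.0005
grasp_force: 0.0
```

jog_arm --motion '[[[0.71, -0.62, 0, 0, 0, -0.028, 1], [0.71, -0.62, 0, 0, 0, -0.028, 1], [0.71, -0.62, 0, 0, 0, -0.028, 1]]]'

```text
time_s: 2.8
tool_pos: [0.5708, 0.1209, 0.327]
tool_rot: [-179.9, -0.2, 65.3]
force: [-0.0, 0.8, -0.7]
grip_width: 0.0007
grasp_force: 0.0
```

jog_arm --motion '[[[0.65, -0.66, 0.3, 0, 0, -0.028, 1], [0.65, -0.66, 0.3, 0, 0, -0.028, 1], [0.65, -0.66, 0.3, 0, 0, -0.028, 1]]]'

```text
time_s: 3.1
tool_pos: [0.5371, 0.2067, 0.2949]
tool_rot: [-179.7, -0.1, 70.3]
force: [-0.7, 0.3, 0.6]
grip_width: 0.0007
grasp_force: 0.0
```

Run:
```python
from h import *
s=env.get_obs(); p,rot=s["tool_pos"],s["tool_rot"]; print(p,rot,s["qpos"].round(1))
print(step(p,rot[2],[.4995,.280,.20],74.7))
# jaw / pin geometry from initial clouds, in clamp frame
a=np.radians(-15.3); ax=np.array([np.cos(a),np.sin(a)]); n=np.array([-ax[1],ax[0]]); o=np.array([.5882,.2561])
for nm in("top","scene"):
    P=np.load(nm+"P.npy"); q=P.reshape(-1,3); q=q[np.isfinite(q).all(1)]; c=np.c_[(q[:,:2]-o)@ax,(q[:,:2]-o)@n,q[:,2]]
    m=(abs(c[:,1])<.03)&(c[:,0]>.03)&(c[:,0]<.2)&(c[:,2]>.025)&(c[:,2]<.2); c=c[m]
    print(nm)
    for x in np.arange(.03,.2,.004):
        k=c[(c[:,0]>=x)&(c[:,0]<x+.004)]
        if len(k): print(round(x,3),len(k),"z",k[:,2].min().round(3),k[:,2].max().round(3),"y",k[:,1].min().round(3),k[:,1].max().round(3))
```

```text
[0.53709392 0.20668168 0.2948836 ] [-1.79703119e+02 -6.12261493e-02  7.02788070e+01] [ 12.4  11.7 -41.7  87.6   7.6  83.8 -49.2]
([0.56, -0.6, 0.95, 0, 0, np.float64(-0.025)], array([0.49951   , 0.27964365, 0.1998836 ]), np.float64(74.77880699439987))
top
0.03 24 z 0.045 0.089 y -0.021 0.016
0.034 24 z 0.028 0.092 y -0.021 0.018
0.038 24 z 0.044 0.094 y -0.013 0.012
0.042 25 z 0.043 0.092 y -0.015 0.014
0.046 21 z 0.04 0.093 y -0.013 0.012
0.05 20 z 0.041 0.091 y -0.014 0.013
0.054 21 z 0.087 0.093 y -0.014 0.012
0.058 16 z 0.039 0.091 y -0.015 0.011
0.062 1 z 0.086 0.086 y 0.002 0.002
0.066 2 z 0.041 0.044 y -0.007 -0.007
0.07 1 z 0.045 0.045 y 0.0 0.0
0.074 51 z 0.026 0.067 y -0.019 0.018
0.078 56 z 0.029 0.071 y -0.023 0.02
0.082 33 z 0.038 0.071 y -0.023 0.021
0.086 32 z 0.027 0.073 y -0.023 0.02
0.09 13 z 0.065 0.069 y -0.021 0.017
0.094 9 z 0.054 0.06 y -0.018 0.011
0.098 3 z 0.054 0.055 y -0.012 0.017
0.114 17 z 0.034 0.051 y -0.011 0.007
0.118 14 z 0.041 0.051 y -0.012 0.008
0.122 3 z 0.04 0.047 y -0.011 0.001
0.126 9 z 0.041 0.046 y -0.007 0.003
0.13 5 z 0.044 0.046 y -0.006
[... 880 characters left out ...]
 z 0.028 0.069 y -0.025 0.016
0.09 22 z 0.025 0.068 y -0.024 0.014
0.094 18 z 0.029 0.057 y -0.02 -0.011
0.098 4 z 0.034 0.054 y -0.018 0.018
0.114 15 z 0.031 0.049 y -0.013 0.009
0.118 16 z 0.032 0.05 y -0.013 0.011
0.122 6 z 0.034 0.048 y -0.008 -0.005
0.126 6 z 0.037 0.045 y -0.009 -0.001
0.13 7 z 0.04 0.045 y -0.007 0.003
0.134 68 z 0.027 0.063 y -0.027 0.022
0.138 47 z 0.026 0.066 y -0.03 0.024
0.142 32 z 0.026 0.066 y -0.028 0.017
0.146 28 z 0.029 0.067 y -0.03 0.012
0.15 30 z 0.027 0.066 y -0.03 0.004
0.154 29 z 0.026 0.066 y -0.03 0.007
0.158 31 z 0.029 0.065 y -0.029 0.004
0.162 35 z 0.026 0.067 y -0.029 0.014
0.166 31 z 0.027 0.066 y -0.03 0.009
0.17 18 z 0.032 0.066 y -0.029 0.005
```

jog_arm --motion '[[[0.56, -0.6, 0.95, 0, 0, -0.025, 1], [0.56, -0.6, 0.95, 0, 0, -0.025, 1], [0.56, -0.6, 0.95, 0, 0, -0.025, 1], [0.56, -0.6, 0.95, 0, 0, -0.025, 1]]]'

```text
time_s: 3.5
tool_pos: [0.5016, 0.2742, 0.1984]
tool_rot: [-179.7, 0.2, 74.4]
force: [-0.2, -0.1, 0.6]
grip_width: 0.0006
grasp_force: 0.0
```

jog_arm --motion '[[[0, 0, 0.3, 0, 0, 0, 1], [0, 0, 0.5, 0, 0, 0, 1], [0, 0, 0.5, 0, 0, 0, 1], [0, 0, 0.5, 0, 0, 0, 1]]]'

```text
time_s: 3.9
tool_pos: [0.5064, 0.2721, 0.1528]
tool_rot: [179.9, -0.0, 74.0]
force: [0.4, 0.5, 0.3]
grip_width: 0.0004
grasp_force: 0.0
```

jog_arm --motion '[[[0.05, -0.1, 0, 0, 0, 0, 1], [0.05, -0.1, 0, 0, 0, 0, 1]]]'

```text
time_s: 4.1
tool_pos: [0.4961, 0.2827, 0.1533]
tool_rot: [179.9, -0.1, 74.2]
force: [-0.7, -0.6, 0.6]
grip_width: 0.0005
grasp_force: 0.0
```

Run:
```python
from h import *
s=env.get_obs(); print(s["tool_pos"],s["tool_rot"],s["qpos"].round(1),s["force"],s["joint_velocities"].round(1))
im,P=cam("scene"); cv2.imwrite("pics/s1.png",im[100:260,170:420,::-1].repeat(3,0).repeat(3,1))
```

```text
[0.49608469 0.28273694 0.15326441] [ 1.79934021e+02 -1.20212052e-01  7.42084317e+01] [  5.3  16.8 -43.8  99.6  12.4  68.5 -57.6] [-0.69323752 -0.61700259  0.59066925] [ 0.1  0.3  0.5  0.2  1.1 -0.2  0.8]
```

View pics/s1.png

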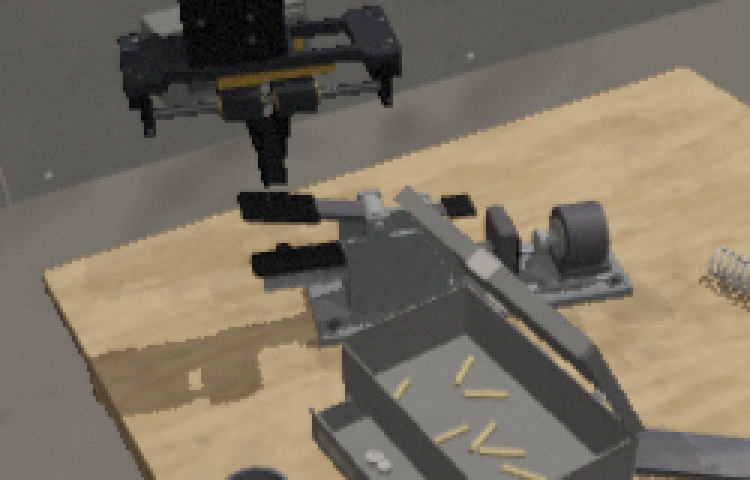

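jog_arm --motion '[[[0, 0, 0.1, 0, 0, 0, 1], [0, 0, 0.2, 0, 0, 0, 1], [0, 0, 0.3, 0, 0, 0, 1], [0, 0, 0.4, 0, 0, 0, 1], [0, 0, 0.46, 0, 0, 0, 1]]]'

```text
time_s: 4.65
tool_pos: [0.496, 0.2808, 0.1045]
tool_rot: [-179.9, 0.1, 74.1]
force: [-1.4, -0.6, 4.3]
grip_width: 0.0002
grasp_force: 2.3
```

jog_arm --motion '[[[0, 0, 0.04, 0, 0, 0, 1], [0, 0, 0.04, 0, 0, 0, 1]]]'

```text
time_s: 4.85
tool_pos: [0.4964, 0.2807, 0.1008]
tool_rot: [-179.9, 0.0, 74.1]
force: [-1.2, 0.3, 3.3]
grip_width: 0.0006
grasp_force: 1.6
```

jog_arm --motion '[[[0, 0, 0.03, 0, 0, 0, 1], [0, 0, 0.03, 0, 0, 0, 1]]]'

```text
time_s: 5.05
tool_pos: [0.4966, 0.2807, 0.099]
tool_rot: [180.0, 0.0, 74.1]
force: [-3.0, -1.3, 7.6]
grip_width: 0.0003
grasp_force: 3.9
```

jog_arm --motion '[[[0, 0, 0.02, 0, 0, 0, 1], [0, 0, 0.02, 0, 0, 0, 1]]]'

```text
time_s: 5.25
tool_pos: [0.4968, 0.2807, 0.0979]
tool_rot: [180.0, 0.0, 74.1]
force: [-4.8, -2.1, 12.6]
grip_width: 0.0004
grasp_force: 6.4
```

jog_arm --motion '[[[0, 0, 0.02, 0, 0, 0, 1], [0, 0, 0.02, 0, 0, 0, 1]]]'

```text
time_s: 5.45
tool_pos: [0.497, 0.2807, 0.0967]
tool_rot: [179.9, 0.1, 74.1]
force: [-4.9, -3.9, 16.5]
grip_width: 0.0006
grasp_force: 8.7
```

jog_arm --motion '[[[0, 0, -0.2, 0, 0, 0, 1], [0, 0, -0.4, 0, 0, 0, 1], [0, 0, -0.45, 0, 0, 0, 1], [0, 0, -0.45, 0, 0, 0, 1]]]'

```text
time_s: 5.85
tool_pos: [0.4972, 0.2807, 0.1398]
tool_rot: [179.9, -0.0, 74.1]
force: [-0.5, 0.2, 0.1]
grip_width: 0.0011
grasp_force: 0.0
```

```bash
cat >> h.py <<'E'
def gauge():
    a=np.radians(-15.3); ax=np.array([np.cos(a),np.sin(a)]); n=np.array([-ax[1],ax[0]]); o=np.array([.5882,.2561])
    s=env.get_obs(); print(s["time_s"],s["tool_pos"].round(4),s["force"].round(1))
    for nm in("top","scene"):
        P=cam(nm)[1]; q=P.reshape(-1,3); q=q[np.isfinite(q).all(1)]; c=np.c_[(q[:,:2]-o)@ax,(q[:,:2]-o)@n,q[:,2]]
        c=c[(abs(c[:,1])<.03)&(c[:,2]<.075)&(c[:,0]>.07)&(c[:,0]<.15)]
        j=c[c[:,2]>.061]; j=j[j[:,0]<.13]; k=c[(c[:,2]>.03)&(c[:,2]<.053)&(abs(c[:,1])<.012)&(c[:,0]>.1)]
        print(nm,"jaw plate top x",np.percentile(j[:,0],[3,50,97]).round(4),len(j),"hist",np.histogram(c[c[:,2]>.03][:,0],np.arange(.07,.146,.004))[0])
E
python3 -c "
from h import *
gauge()"
```

```text
5.85 [0.4972 0.2807 0.1398] [-0.5  0.2  0.1]
top jaw plate top x [0.0833 0.0899 0.0982] 115 hist [ 0  9  8 84 34 33 21  9  8  0  0 19 12  5  8  6 77 44]
scene jaw plate top x [0.0838 0.0903 0.0976] 76 hist [ 5  5 11 67 36 40 26 12 12  0  0 14 16  5  5  8 63 40]
```

jog_arm --motion '[[[0, 0, 0.12, 0, 0, 0, 1], [0, 0, 0.24, 0, 0, 0, 1], [0, 0, 0.36, 0, 0, 0, 1], [0, 0, 0.44, 0, 0, 0, 1], [0, 0, 0.44, 0, 0, 0, 1]]]'

```text
time_s: 6.45
tool_pos: [0.497, 0.281, 0.0963]
tool_rot: [180.0, 0.0, 74.1]
force: [-5.6, -2.5, 18.4]
grip_width: 0.0004
grasp_force: 9.4
```

jog_arm --motion '[[[0, 0, -0.2, 0, 0, 0, 1], [0, 0, -0.4, 0, 0, 0, 1], [0, 0, -0.44, 0, 0, 0, 1], [0, 0, -0.44, 0, 0, 0, 1]]]'

```text
time_s: 6.85
tool_pos: [0.4966, 0.2805, 0.1386]
tool_rot: [-180.0, 0.0, 74.1]
force: [-0.0, -0.4, -0.8]
grip_width: 0.0003
grasp_force: 0.0
```

```bash
python3 -c "
from h import *
gauge()"
```

```text
6.85 [0.4966 0.2805 0.1386] [-0.  -0.4 -0.8]
top jaw plate top x [0.089  0.0958 0.1037] 112 hist [ 0  9  8  8 65 39 31 31 15  9  2 15 14  5  9  4 84 42]
scene jaw plate top x [0.0896 0.095  0.1035] 78 hist [ 4  7 11  7 49 55 31 33 21 14  0 14 15  5  6  9 63 41]
```

jog_arm --motion '[[[0, 0, 0.12, 0, 0, 0, 1], [0, 0, 0.24, 0, 0, 0, 1], [0, 0, 0.34, 0, 0, 0, 1], [0, 0, 0.4, 0, 0, 0, 1], [0, 0, 0.4, 0, 0, 0, 1]]]'

```text
time_s: 7.45
tool_pos: [0.4965, 0.2809, 0.0988]
tool_rot: [-180.0, 0.0, 74.1]
force: [-0.9, -0.8, 8.2]
grip_width: 0.0006
grasp_force: 3.6
```

jog_arm --motion '[[[0, 0, 0.02, 0, 0, 0, 1], [0, 0, 0.02, 0, 0, 0, 1]]]'

```text
time_s: 7.65
tool_pos: [0.4967, 0.2809, 0.0979]
tool_rot: [180.0, 0.0, 74.1]
force: [-3.2, -1.3, 11.3]
grip_width: 0.0008
grasp_force: 6.0
```

jog_arm --motion '[[[0, 0, 0.02, 0, 0, 0, 1], [0, 0, 0.02, 0, 0, 0, 1]]]'

```text
time_s: 7.85
tool_pos: [0.4968, 0.281, 0.097]
tool_rot: [180.0, 0.0, 74.1]
force: [-4.4, -2.2, 17.8]
grip_width: 0.0005
grasp_force: 9.2
```

jog_arm --motion '[[[0, 0, -0.2, 0, 0, 0, 1], [0, 0, -0.4, 0, 0, 0, 1], [0, 0, -0.44, 0, 0, 0, 1], [0, 0, -0.44, 0, 0, 0, 1]]]'

```text
time_s: 8.25
tool_pos: [0.4966, 0.2805, 0.1388]
tool_rot: [180.0, 0.0, 74.1]
force: [-0.1, 0.7, -0.1]
grip_width: 0.0004
grasp_force: 0.0
```

```bash
python3 -c "
from h import *
gauge()"
```

```text
8.25 [0.4966 0.2805 0.1388] [-0.1  0.7 -0.1]
top jaw plate top x [0.0949 0.1017 0.1094] 115 hist [ 0  9  9  6 10  8 82 36 32 26  3 11 11  2  9  7 80 42]
scene jaw plate top x [0.0957 0.101  0.1094] 76 hist [ 5  6  9  9  8 10 74 39 30 33 12  8 10  4  6  9 63 42]
```

jog_arm --motion '[[[0, 0, 0.12, 0, 0, 0, 1], [0, 0, 0.24, 0, 0, 0, 1], [0, 0, 0.34, 0, 0, 0, 1], [0, 0, 0.4, 0, 0, 0, 1], [0, 0, 0.42, 0, 0, 0, 1]]]'

```text
time_s: 8.85
tool_pos: [0.4967, 0.281, 0.0975]
tool_rot: [180.0, 0.0, 74.1]
force: [-3.7, -2.8, 18.5]
grip_width: 0.0005
grasp_force: 8.9
```

jog_arm --motion '[[[0, 0, 0.02, 0, 0, 0, 1], [0, 0, 0.02, 0, 0, 0, 1]]]'

```text
time_s: 9.05
tool_pos: [0.4969, 0.281, 0.0968]
tool_rot: [179.9, 0.0, 74.1]
force: [-3.7, -3.1, 19.0]
grip_width: 0.0001
grasp_force: 9.3
```

jog_arm --motion '[[[0, 0, -0.2, 0, 0, 0, 1], [0, 0, -0.4, 0, 0, 0, 1], [0, 0, -0.44, 0, 0, 0, 1], [0, 0, -0.44, 0, 0, 0, 1]]]'

```text
time_s: 9.45
tool_pos: [0.4966, 0.2805, 0.1386]
tool_rot: [-180.0, 0.0, 74.1]
force: [-0.3, 0.4, -1.3]
grip_width: 0.0001
grasp_force: 0.0
```

```bash
python3 -c "
from h import *
gauge()"
```

```text
9.45 [0.4966 0.2805 0.1386] [-0.3  0.4 -1.3]
top jaw plate top x [0.1015 0.1075 0.1158] 113 hist [ 1  8  8  9  7  9  7 60 47 33 29 15  9  5  7  6 86 36]
scene jaw plate top x [0.1014 0.1077 0.1157] 78 hist [ 4  6 10  7  9  8 11 49 49 34 33 14 19  5  5  6 64 45]
```

jog_arm --motion '[[[0, 0, 0.12, 0, 0, 0, 1], [0, 0, 0.24, 0, 0, 0, 1], [0, 0, 0.3, 0, 0, 0, 1], [0, 0, 0.34, 0, 0, 0, 1], [0, 0, 0.34, 0, 0, 0, 1]]]'

```text
time_s: 10.05
tool_pos: [0.496, 0.2811, 0.1044]
tool_rot: [-179.9, 0.0, 74.1]
force: [-1.7, 0.1, 6.7]
grip_width: 0.0006
grasp_force: 3.0
```

jog_arm --motion '[[[0, 0, 0.02, 0, 0, 0, 1], [0, 0, 0.02, 0, 0, 0, 1]]]'

```text
time_s: 10.25
tool_pos: [0.4961, 0.2811, 0.1026]
tool_rot: [-179.9, 0.0, 74.1]
force: [-1.7, 0.6, 5.7]
grip_width: 0.0006
grasp_force: 3.1
```

jog_arm --motion '[[[0, 0, 0.02, 0, 0, 0, 1], [0, 0, 0.02, 0, 0, 0, 1]]]'

```text
time_s: 10.45
tool_pos: [0.4963, 0.281, 0.1005]
tool_rot: [-180.0, 0.0, 74.1]
force: [-0.3, 0.5, 3.5]
grip_width: 0.0003
grasp_force: 2.4
```

jog_arm --motion '[[[0, 0, 0.02, 0, 0, 0, 1], [0, 0, 0.02, 0, 0, 0, 1]]]'

```text
time_s: 10.65
tool_pos: [0.4965, 0.281, 0.0991]
tool_rot: [-180.0, 0.0, 74.1]
force: [-1.6, -0.5, 6.9]
grip_width: -0.0
grasp_force: 4.0
```

jog_arm --motion '[[[0, 0, 0.02, 0, 0, 0, 1], [0, 0, 0.02, 0, 0, 0, 1]]]'

```text
time_s: 10.85
tool_pos: [0.4967, 0.281, 0.0981]
tool_rot: [180.0, 0.0, 74.1]
force: [-2.9, -1.8, 14.0]
grip_width: 0.0001
grasp_force: 6.9
```

jog_arm --motion '[[[0, 0, 0.02, 0, 0, 0, 1], [0, 0, 0.02, 0, 0, 0, 1]]]'

```text
time_s: 11.05
tool_pos: [0.4968, 0.2811, 0.097]
tool_rot: [179.9, 0.0, 74.1]
force: [-5.4, -3.2, 19.3]
grip_width: 0.0002
grasp_force: 9.5
```

jog_arm --motion '[[[0, 0, -0.2, 0, 0, 0, 1], [0, 0, -0.4, 0, 0, 0, 1], [0, 0, -0.44, 0, 0, 0, 1], [0, 0, -0.44, 0, 0, 0, 1]]]'

```text
time_s: 11.45
tool_pos: [0.4966, 0.2805, 0.1387]
tool_rot: [-180.0, 0.0, 74.1]
force: [-0.3, 0.4, -0.4]
grip_width: 0.0006
grasp_force: 0.0
```

```bash
python3 -c "
from h import *
gauge()"
```

```text
11.45 [0.4966 0.2805 0.1387] [-0.3  0.4 -0.4]
top jaw plate top x [0.1069 0.1136 0.1216] 116 hist [ 0  9  7 10  9  7  8  7 10 91 28 31 27  2  9 11 67 43]
scene jaw plate top x [0.1073 0.1137 0.1217] 79 hist [ 4  7  9  9  8 10  9 11  5 79 36 33 29 14  7  9 55 41]
```

jog_arm --motion '[[[0, 0, 0.08, 0, 0, 0, 1], [0, 0, 0.14, 0, 0, 0, 1], [0, 0, 0.14, 0, 0, 0, 1]]]'

```text
time_s: 11.85
tool_pos: [0.4958, 0.2803, 0.1237]
tool_rot: [-179.9, 0.1, 74.1]
force: [-0.0, -0.3, 1.4]
grip_width: 0.0005
grasp_force: 0.4
```

jog_arm --motion '[[[0, 0, 0.02, 0, 0, 0, 1], [0, 0, 0.02, 0, 0, 0, 1]]]'

```text
time_s: 12.05
tool_pos: [0.4964, 0.2806, 0.1232]
tool_rot: [-180.0, 0.0, 74.1]
force: [-1.3, -0.9, 1.3]
grip_width: 0.0004
grasp_force: 0.5
```

jog_arm --motion '[[[0, 0, 0.02, 0, 0, 0, 1], [0, 0, 0.02, 0, 0, 0, 1]]]'

```text
time_s: 12.25
tool_pos: [0.4967, 0.2808, 0.1215]
tool_rot: [180.0, -0.0, 74.1]
force: [-0.6, -0.7, 0.9]
grip_width: 0.0004
grasp_force: 0.6
```

jog_arm --motion '[[[0, 0, 0.02, 0, 0, 0, 1], [0, 0, 0.02, 0, 0, 0, 1]]]'

```text
time_s: 12.45
tool_pos: [0.4967, 0.281, 0.1196]
tool_rot: [180.0, -0.0, 74.1]
force: [-0.6, -0.5, 3.1]
grip_width: 0.0006
grasp_force: 1.3
```

jog_arm --motion '[[[0, 0, 0.02, 0, 0, 0, 1], [0, 0, 0.02, 0, 0, 0, 1]]]'

```text
time_s: 12.65
tool_pos: [0.4966, 0.281, 0.1177]
tool_rot: [-180.0, -0.0, 74.1]
force: [-2.3, 0.8, 4.8]
grip_width: 0.0005
grasp_force: 2.3
```

jog_arm --motion '[[[0, 0, 0.02, 0, 0, 0, 1], [0, 0, 0.02, 0, 0, 0, 1]]]'

```text
time_s: 12.85
tool_pos: [0.4964, 0.2811, 0.1158]
tool_rot: [-180.0, 0.0, 74.1]
force: [-2.7, -1.2, 6.6]
grip_width: 0.0002
grasp_force: 3.1
```

jog_arm --motion '[[[0, 0, 0.01, 0, 0, 0, 1], [0, 0, 0.01, 0, 0, 0, 1]]]'

```text
time_s: 13.05
tool_pos: [0.4964, 0.2811, 0.115]
tool_rot: [-180.0, 0.0, 74.1]
force: [-3.5, -0.6, 7.3]
grip_width: 0.0003
grasp_force: 3.5
```

Driving the pin still; keep creeping.

jog_arm --motion '[[[0, 0, 0.015, 0, 0, 0, 1], [0, 0, 0.015, 0, 0, 0, 1]]]'

```text
time_s: 13.25
tool_pos: [0.4963, 0.2811, 0.1136]
tool_rot: [-180.0, 0.0, 74.1]
force: [-2.7, 0.3, 6.6]
grip_width: 0.0003
grasp_force: 3.7
```

jog_arm --motion '[[[0, 0, 0.015, 0, 0, 0, 1], [0, 0, 0.015, 0, 0, 0, 1]]]'

```text
time_s: 13.45
tool_pos: [0.4963, 0.2811, 0.1122]
tool_rot: [-180.0, 0.0, 74.1]
force: [-3.9, -0.3, 8.2]
grip_width: 0.0004
grasp_force: 4.2
```

jog_arm --motion '[[[0, 0, 0.015, 0, 0, 0, 1], [0, 0, 0.015, 0, 0, 0, 1]]]'

```text
time_s: 13.65
tool_pos: [0.4963, 0.2812, 0.111]
tool_rot: [-180.0, 0.0, 74.1]
force: [-5.2, -1.2, 10.9]
grip_width: 0.0003
grasp_force: 5.1
```

jog_arm --motion '[[[0, 0, 0.015, 0, 0, 0, 1], [0, 0, 0.015, 0, 0, 0, 1]]]'

```text
time_s: 13.85
tool_pos: [0.4963, 0.2812, 0.1098]
tool_rot: [-180.0, 0.0, 74.1]
force: [-4.1, -1.4, 11.1]
grip_width: 0.0004
grasp_force: 5.9
```

```bash
python3 -c "
from h import *
gauge()"
```

```text
13.85 [0.4963 0.2812 0.1098] [-4.1 -1.4 11.1]
top jaw plate top x [0.109  0.1153 0.1237] 114 hist [ 2 10  6 10  8  8  8  8  8 64 46 32 27 13  8  5 64 43]
scene jaw plate top x [0.1092 0.1155 0.1238] 79 hist [ 6  6 10  7  9  8 11 10  7 55 43 36 33 19 11  3 48 44]
```

jog_arm --motion '[[[0, 0, 0.015, 0, 0, 0, 1], [0, 0, 0.015, 0, 0, 0, 1]]]'

```text
time_s: 14.15
tool_pos: [0.4963, 0.2812, 0.1085]
tool_rot: [180.0, 0.0, 74.1]
force: [-5.3, -1.1, 13.5]
grip_width: 0.0003
grasp_force: 6.7
```

jog_arm --motion '[[[0, 0, 0.01, 0, 0, 0, 1], [0, 0, 0.01, 0, 0, 0, 1]]]'

```text
time_s: 14.35
tool_pos: [0.4963, 0.2812, 0.1077]
tool_rot: [180.0, 0.0, 74.1]
force: [-5.5, -1.7, 14.4]
grip_width: 0.0003
grasp_force: 7.4
```

jog_arm --motion '[[[0, 0, 0.01, 0, 0, 0, 1], [0, 0, 0.01, 0, 0, 0, 1]]]'

```text
time_s: 14.55
tool_pos: [0.4964, 0.2813, 0.107]
tool_rot: [180.0, 0.0, 74.1]
force: [-5.9, -2.3, 15.8]
grip_width: 0.0001
grasp_force: 8.2
```

jog_arm --motion '[[[0, 0, 0.01, 0, 0, 0, 1], [0, 0, 0.01, 0, 0, 0, 1]]]'

```text
time_s: 14.75
tool_pos: [0.4964, 0.2813, 0.1062]
tool_rot: [180.0, 0.0, 74.1]
force: [-6.9, -2.5, 16.9]
grip_width: 0.0005
grasp_force: 8.7
```

Run:
```python
from h import *
gauge()
out=[]
for nm,(a,b,c,d) in dict(top=(110,200,240,330),scene=(150,220,300,390)).items():
    im,_=cam(nm); out.append(cv2.resize(im[a:b,c:d,::-1],(400,400),interpolation=2))
cv2.imwrite("pics/p6.png",np.hstack(out))
```

```text
14.75 [0.4964 0.2813 0.1062] [-6.9 -2.5 16.9]
top jaw plate top x [0.1098 0.116  0.1241] 115 hist [ 2  9  8  8  8  9  8  9  8 47 59 34 27 18  7  4 69 38]
scene jaw plate top x [0.1098 0.1161 0.124 ] 79 hist [ 5  6  9  9  7 11  7 10  7 37 62 35 34 21 11  2 53 40]
```

View pics/p6.png

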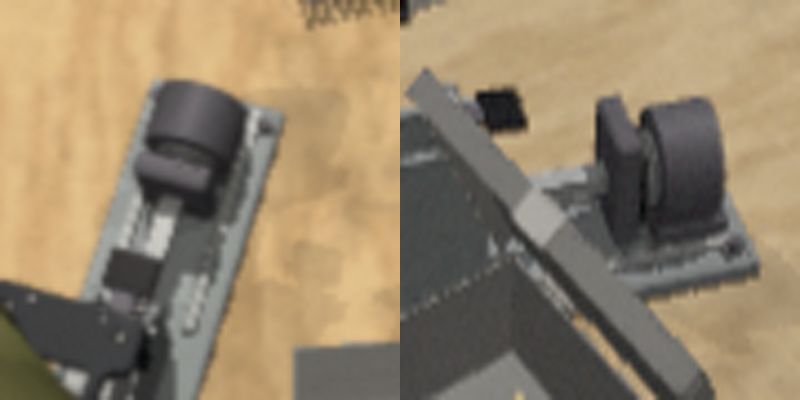

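Jaw against the head, head against the hub, trigger hard at ~17–18 N: pin is home. I'll let go and move to the release tab.

jog_arm --motion '[[[0, 0, -0.2, 0, 0, 0, 1], [0, 0, -0.4, 0, 0, 0, 1], [0, 0, -0.6, 0, 0, 0, 1], [0, 0, -0.6, 0, 0, 0, 1]]]'

```text
time_s: 15.35
tool_pos: [0.4984, 0.2815, 0.1663]
tool_rot: [179.8, -0.2, 74.1]
force: [0.2, 0.4, 0.0]
grip_width: 0.0005
grasp_force: 0.0
```

jog_arm --motion '[[[0.01, 0.3, 0, 0, 0, 0, 1], [0.01, 0.6, 0, 0, 0, 0, 1], [0.01, 0.75, 0, 0, 0, 0, 1], [0.01, 0.75, 0, 0, 0, 0, 1]]]'

```text
time_s: 15.75
tool_pos: [0.5704, 0.2592, 0.1623]
tool_rot: [-179.9, 0.1, 73.9]
force: [-0.2, -0.6, 0.8]
grip_width: 0.0005
grasp_force: 0.0
```

jog_arm --motion '[[[0.01, 0.3, 0, 0, 0, 0, 1], [0.01, 0.6, 0, 0, 0, 0, 1], [0.01, 0.75, 0, 0, 0, 0, 1], [0.01, 0.75, 0, 0, 0, 0, 1]]]'

```text
time_s: 16.15
tool_pos: [0.6418, 0.2408, 0.1629]
tool_rot: [-179.9, 0.0, 74.0]
force: [-0.4, 0.1, 0.7]
grip_width: 0.0
grasp_force: 0.0
```

Run:
```python
from h import *
s=env.get_obs(); p,rot=s["tool_pos"],s["tool_rot"]; print(p,rot)
print(step(p,rot[2],[.6422,.2413,.125],74.7))
```

```text
[0.64177266 0.24082929 0.16289006] [-1.79925098e+02  3.18394108e-02  7.40020274e+01]
([0.01, 0.0, 0.38, 0, 0, np.float64(-0.004)], array([0.64204826, 0.24179056, 0.12489006]), np.float64(74.72202743468293))
```

jog_arm --motion '[[[0.01, 0, 0.2, 0, 0, 0, 1], [0.01, 0, 0.4, 0, 0, 0, 1], [0.01, 0, 0.5, 0, 0, 0, 1], [0.01, 0, 0.5, 0, 0, 0, 1]]]'

```text
time_s: 16.55
tool_pos: [0.6392, 0.243, 0.1123]
tool_rot: [-179.8, 0.1, 74.2]
force: [-1.5, -1.5, 0.3]
grip_width: 0.0004
grasp_force: 0.0
```

jog_arm --motion '[[[0, 0, 0.04, 0, 0, 0, 1], [0, 0, 0.08, 0, 0, 0, 1], [0, 0, 0.1, 0, 0, 0, 1], [0, 0, 0.1, 0, 0, 0, 1]]]'

```text
time_s: 16.95
tool_pos: [0.6421, 0.2429, 0.1049]
tool_rot: [179.9, -0.0, 74.1]
force: [0.1, -0.9, 2.2]
grip_width: 0.0001
grasp_force: 1.2
```

jog_arm --motion '[[[0, 0, 0.03, 0, 0, 0, 1], [0, 0, 0.03, 0, 0, 0, 1]]]'

```text
time_s: 17.15
tool_pos: [0.6421, 0.2428, 0.1012]
tool_rot: [180.0, -0.1, 74.1]
force: [-0.4, 1.4, 2.6]
grip_width: 0.0007
grasp_force: 1.3
```

jog_arm --motion '[[[0, 0, 0.03, 0, 0, 0, 1], [0, 0, 0.03, 0, 0, 0, 1]]]'

```text
time_s: 17.35
tool_pos: [0.6418, 0.2429, 0.0978]
tool_rot: [180.0, -0.0, 74.1]
force: [0.5, 0.8, 2.9]
grip_width: 0.0006
grasp_force: 1.4
```

jog_arm --motion '[[[0, 0, 0.02, 0, 0, 0, 1], [0, 0, 0.02, 0, 0, 0, 1]]]'

```text
time_s: 17.55
tool_pos: [0.6419, 0.243, 0.0972]
tool_rot: [180.0, -0.0, 74.1]
force: [-1.9, 1.0, 7.4]
grip_width: 0.0005
grasp_force: 3.4
```

```bash
python3 -c "
from h import *
gauge()"
```

```text
17.55 [0.6419 0.243  0.0972] [-1.9  1.   7.4]Traceback (most recent call last):
  File "<string>", line 3, in <module>
    gauge()
    ~~~~~^^
  File "h.py", line 23, in gauge
    print(nm,"jaw plate top x",np.percentile(j[:,0],[3,50,97]).round(4),len(j),"hist",np.histogram(c[c[:,2]>.03][:,0],np.arange(.07,.146,.004))[0])
                               ~~~~~~~~~~~~~^^^^^^^^^^^^^^^^^^
    return _quantile_unchecked(
        a, q, axis, out, overwrite_input, method, keepdims, weights)
    return _ureduce(a,
                    func=_quantile_ureduce_func,
    ...<5 lines>...
                    overwrite_input=overwrite_input,
                    method=method)
    r = func(a, **kwargs)
    result = _quantile(arr,
                       quantiles=q,
    ...<2 lines>...
                       out=out,
                       weights=wgt)
    slices_having_nans = np.isnan(arr[-1, ...])
                                  ~~~^^^^^^^^^
IndexError: index -1 is out of bounds for axis 0 with size 0
```

jog_arm --motion '[[[0, 0, 0.01, 0, 0, 0, 1], [0, 0, 0.01, 0, 0, 0, 1], [0, 0, 0.01, 0, 0, 0, 1], [0, 0, 0.01, 0, 0, 0, 1], [0, 0, 0.01, 0, 0, 0, 1]]]'

```text
time_s: 18.1
tool_pos: [0.642, 0.243, 0.0971]
tool_rot: [179.9, -0.0, 74.1]
force: [-2.9, -0.3, 11.6]
grip_width: 0.0007
grasp_force: 4.9
```

jog_arm --motion '[[[0, 0, 0, 0, 0, 0, 1], [0, 0, 0, 0, 0, 0, 1], [0, 0, 0, 0, 0, 0, 1], [0, 0, 0, 0, 0, 0, 1], [0, 0, 0, 0, 0, 0, 1]]]'

```text
time_s: 18.6
tool_pos: [0.642, 0.243, 0.0971]
tool_rot: [179.9, -0.0, 74.1]
force: [-3.0, 0.0, 11.8]
grip_width: 0.0003
grasp_force: 4.9
```

jog_arm --motion '[[[0, 0, 0, 0, 0, 0, 1], [0, 0, 0, 0, 0, 0, 1], [0, 0, 0, 0, 0, 0, 1], [0, 0, 0, 0, 0, 0, 1], [0, 0, 0, 0, 0, 0, 1]]]'

```text
time_s: 19.1
tool_pos: [0.6419, 0.243, 0.097]
tool_rot: [179.9, -0.0, 74.1]
force: [-2.4, 0.0, 11.5]
grip_width: 0.0005
grasp_force: 4.9
```

Run:
```python
from h import *
im,_=cam("scene"); cv2.imwrite("pics/r1.png",cv2.resize(im[130:230,250:400,::-1],(750,500),interpolation=2))
```

```text
(no output)
```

View pics/r1.png

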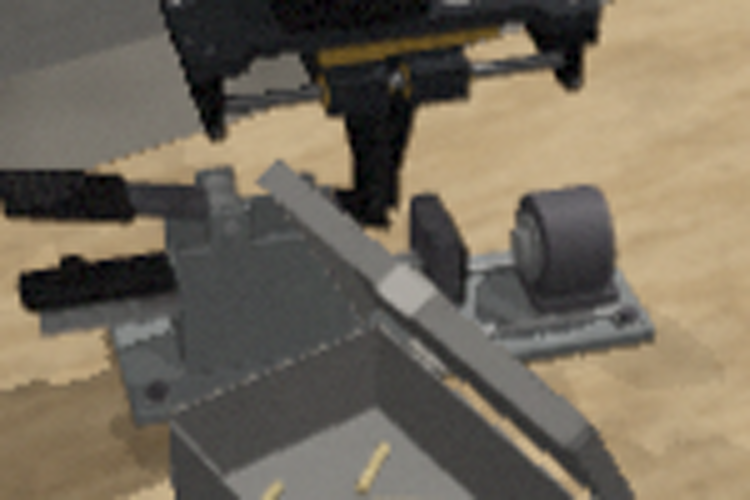

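The jaw (crop 435,250) has run right back from the hub (565,245), and the pin head lies close against the hub face (520,245). I'll lift straight up and check.

jog_arm --motion '[[[0, 0, -0.2, 0, 0, 0, 1], [0, 0, -0.5, 0, 0, 0, 1], [0, 0, -0.9, 0, 0, 0, 1], [0, 0, -0.9, 0, 0, 0, 1]]]'

```text
time_s: 19.55
tool_pos: [0.6442, 0.2437, 0.1907]
tool_rot: [179.6, -0.3, 74.1]
force: [0.8, 0.8, 0.2]
grip_width: 0.0002
grasp_force: 0.0
```

jog_arm --motion '[[[0, -0.4, -0.3, 0, 0, 0, 1], [0, -0.8, -0.3, 0, 0, 0, 1], [0, -1.0, -0.3, 0, 0, 0, 1], [0, -1.0, -0.3, 0, 0, 0, 1]]]'

```text
time_s: 19.95
tool_pos: [0.5423, 0.2716, 0.2148]
tool_rot: [-180.0, 0.1, 74.4]
force: [1.3, -0.3, 0.0]
grip_width: 0.0005
grasp_force: 0.0
```

```bash
python3 -c "
from h import *
gauge()
a=np.radians(-15.3); ax=np.array([np.cos(a),np.sin(a)]); n=np.array([-ax[1],ax[0]]); o=np.array([.5882,.2561])
im,P=cam('scene'); q=P.reshape(-1,3); q=q[np.isfinite(q).all(1)]; c=np.c_[(q[:,:2]-o)@ax,(q[:,:2]-o)@n,q[:,2]]
for nm,lo,hi,z0,z1 in(('tab',.04,.06,.07,.11),('trig',-.11,-.08,.08,.13)):
    m=(c[:,0]>lo)&(c[:,0]<hi)&(abs(c[:,1])<.012)&(c[:,2]>z0)&(c[:,2]<z1); print(nm,np.median(c[m],0).round(4),m.sum())
S=np.load('sceneP.npy').reshape(-1,3); c=np.c_[(S[:,:2]-o)@ax,(S[:,:2]-o)@n,S[:,2]]; j=c[(abs(c[:,1])<.03)&(c[:,2]<.075)&(c[:,2]>.061)&(c[:,0]>.07)&(c[:,0]<.13)]
print('initial jaw',np.percentile(j[:,0],[3,50,97]))
"
```

```text
19.95 [0.5423 0.2716 0.2148] [ 1.3 -0.3  0. ]
top jaw plate top x [0.0777 0.0847 0.0924] 96 hist [ 0 24 43 28 26 16 11  0  0  0  0  0  0  0 15 15 78 32]
scene jaw plate top x [0.0778 0.0838 0.0922] 77 hist [ 4 27 50 32 35 19 18  3  0  0  0  0  0  0 18  9 55 45]
tab [ 0.0495 -0.0004  0.0886] 48
trig [-0.0953 -0.0006  0.1139] 79
initial jaw [0.07753259 0.08393133 0.09178228]
```

```bash
python3 -c "
from cell import env
print(env.sign_off())"
```

```text
the job is handed in; nothing more can be done
None
```

The job is handed in: the pin is pressed home, the jaw is fully back, and the trigger and release tab measure up again. Trigger force peaked at about 20 N, the arm touched nothing at hand-in, and the clock read about 20 s. The judge gave no verdict.

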